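# Nest a wall-bracket angle into its partner in the banding cradle

### The arm

A 6-joint arm with a two-finger parallel gripper is mounted at the origin on the work surface. World frame = base frame: x ahead of the robot, y to its left, z up, the work surface at z = 0. Lengths are in mm, angles in rad, forces in N, time in s.
With the tool pointing down it reaches from about 350 to 975 mm from the base axis. Payload 7.1 kg.
Tool frame: the origin (TCP) lies at the very end of the fingers, on their centre line; the grasp point (between the pads) lies 19 mm behind it; z points along the fingers, y is the direction in which the jaws open and shut (so a half turn about z gives the same grasp; the last joint's range is limited). The gripper opens to 88 mm and grips with 3 to 60 N. Pads are 20 mm wide; open, the fingers measure 115 mm over their backs; the gripper's body (75 mm by 178 mm) begins 61 mm behind the grasp point.
Start: joints at [1.156, 0.423, 1.63, -0, 1.089, -0.019], TCP at [240.934, 576.676, 222.675] pointing down, gripper open.
Joint ranges: [-3, 3], [-0.9, 2.11], [0.09, 2.58], [-1.31, 4.45], [0.11, 2.69], [-2.54, 2.54]. Speed limits (rad/s): [2.39, 2.39, 3.01, 3.14, 3.14, 3.14].

### API

Orientations are given as a rotation vector (axis times angle).
In Python, from workcell import monitor, vision, order, find_in, regions_of, place_of gives the robot as it stands. The module is installed in compiled form; this text tells all that it offers.
- The arm moves only by the tool carry_out, never from a script. Its argument "targets" is a list of rows, each a list of 3 entries, a list of its own where there are three numbers: the turn, a rotation vector about the world's x, y, z in degrees, then the shift along the world's x, y, z in mm, then the finger opening in mm, from 0 to 87.8. In form: [[[rx, ry, rz], [x, y, z], hand], ...]. A call has 1 to 10 rows; each row is the pose to reach, as a shift and turn from the pose commanded when the call began; what a row does not reach only later rows make up. A row lasts 1/12 s, in which the tool goes at most 41.7 mm and 7.16 degrees, less where a joint would pass 70% of its speed; a pose out of reach is approached as far as the arm can. A call with a gripper value outside its range is refused whole. The fingers move at their own pace and stop on an object; the grip force is fixed at half the most. Time passes only in rows, so rows that repeat a pose let the fingers close. It gives the time, the measured TCP pose, the force and the opening at its end, in the units of the state.
- monitor.get_obs(): the state, without advancing time (a new reading comes with each control period).
- vision.get_image(name): name is "side" or "top"; returns the picture (420x560x3 uint8, red, green, blue); there is no depth.
- vision.camera_model(name): a dict with "K" (3x3 intrinsics, pixels), "dist" ([k1, k2, p1, p2, k3] as OpenCV has them; the pictures are not rectified), "rvec" (rotation vector, rad) and "tvec" (3), from world to camera coordinates, as OpenCV has them. Camera axes: x right, y down, z forward; pixel columns grow to the right and rows downward; lengths in mm; the calibration is good to about 2 mm. A picture is of the moment at which its call begins. camera_model takes no time and is no camera call.
- order.close_job(): hands the job in, once; it reports no verdict.
Trained networks look in the newest picture that a camera, given by its name, has taken for a name from the list of things; names that differ only in an ending like _2 or _b are one class to them, and where a whole thing is asked for, a point or a joint stands for the part that bears it (a point fixed in the world has none). Each returns a list of dicts, best first, with "confidence" (0 to 1); they miss things now and then, are a little off and sometimes report something else, mostly with a low value. They report only what shows in the picture. A call takes as long as a camera call. They do not tell look-alikes from the thing itself.
- find_in(query, camera): "point" ([x, y, z] in mm, in the coordinates of the camera as it stood for that picture, good to about 4 mm: the middle of the surface that is visible of it).
- regions_of(query, camera): "mask" (420x560 bool, what is visible of it).
- place_of(query, camera): "point" ([x, y, z] in mm, in the coordinates of the camera as it stood for that picture, good to about 4 mm: a listed point, or the origin of a listed thing).
The state is a dict: "t": time; "qpos": joint angles; "qvel": joint speeds; "joint_torque": joint torques, N m; "ee_pos": TCP position; "orientation": TCP orientation; "ft_force": force on the tool from outside, world axes, zero at the start; "moment": the same for the moment, N m; "width": finger opening in mm.
Only numpy, scipy, OpenCV 4.12 (cv2) and the standard library are available. Lean on these libraries where they do the work, as an engineer would, in place of code of your own. Each camera call takes 0.05 s, during which the arm holds its last target.

### The job

Lift the loose wide steel angle out of its notched wooden rest and nest it, V in V, into the narrower angle already lying in the grey banding cradle, then push it fully home against the cradle's end stop so that it holds the plunger pin in. Do not drop it; the narrow angle must stay in its place under it, and the other parts on the bench stay where they lie.

Things in the scene. Friction and masses are not known exactly. Their poses are not given: they have to be found in the camera images.
- wide_angle: The loose piece: 160 mm of bare steel angle iron, two 40 mm legs at 90 degrees, 6 mm thick, two bolt holes a leg, about 0.56 kg, lying V up in a notched oak rest. Origin: mid-length on the outer heel line (bottom of the V); x along it, z up. Widest (56.6 mm) at the leg ends' outer corners, 28.3 mm above the heel line; top at 32.5. Same end for end. Grip from above across the leg ends at mid-length.
- narrow_angle: Its partner, lying loose V up in the cradle with one end at the end stop: 160 mm of steel angle iron, 30 mm legs, 5 mm thick (42.4 mm at its widest, 25 mm tall), about 0.35 kg. Origin: mid-length on the outer heel line; x along it, z up. The inner corner of its V, where the wide angle's heel comes to lie, is 7.1 mm above its origin. Friction is about 0.6.
- cradle: Banding cradle fixed to the bench: grey 215 x 90 mm base plate, two V saddles 34 mm across under the narrow angle, 80 mm clear between them, and at +x an upright end-stop plate 80 mm wide, 70 mm high. Origin on the bench; x along the V to the stop, whose face is at x = 85 mm: an angle that is home has its middle at x = 5 mm, y = 0, heel line 27.1 mm (narrow) or 34.1 mm (wide, nested) above the bench.
- plunger_tip (a point): Tip of the plunger pin, a 6 mm steel pin along the cradle's x that sticks out 8 mm from the end stop's face on the middle line of the V, 40.6 mm above the bench: above the narrow angle, at the height of the nested wide angle's end, which pushes it in.
- plunger (a joint): Travel of the plunger pin in m: 0 = out, 0.008 = pushed in flush with the end stop's face. A light spring returns it (about 0.35 N at rest, 0.9 N fully in); the nested wide angle, let go at the stop, holds it in by its weight and friction.
- angle_rest: The oak rest, fixed to the bench, in which the wide angle lies: base board 150 x 80 x 10 mm with two V-notched blocks 80 mm wide, 45 mm high, 104 mm clear between them for the fingers. Origin: centre of its underside; x along the notches, z up. The bottoms of the notches are 20 mm above the bench.
- pipe_rest: An identical oak rest that carries the pipe nipple.
- nipple: Bystander: a dark steel pipe nipple, 33 mm in diameter, 150 mm long, lying in the other oak rest. Origin on its underside at mid-length.
- union_nut: Bystander: a brass hexagon union nut, 46 mm across flats, 26 mm high, lying on the bench. Origin: centre of its underside.
- test_cap: Bystander: a red plastic test cap, 42 mm across, 30 mm high, on the bench. Origin: centre of its underside.
- bonnet: Bystander: a dark cast-iron regulator bonnet, 116 mm flange, 84 mm high, on the bench. Origin: centre of its underside.
- retaining_ring: Bystander: a chrome retaining ring, 62 mm across, 5 mm thick, on the bench. Origin: centre of its underside.
- diaphragm_plate: Bystander: a thin round aluminium diaphragm plate, 150 mm across, on the bench. Origin: centre of its underside.
- wrench: Bystander: a 200 mm wrench lying on the bench.
Things that resemble listed ones, but are neither listed nor needed, are in the scene too. What is shaped like the cradle but blue is not meant.

How it is judged:
By the outcome, as a careful person would: the job done as asked, in the order asked, and still so for the second after the job is handed in, with the robot touching nothing.
It also fails if it takes over 38 s, if anything falls off the work surface, if the arm or the gripper's body presses on something with over 40 N, if the wrist force passes 120 N, or if a joint passes its speed limit or range.

## Working session

There is one attempt and no reset: what is moved stays moved. The work goes in short steps, Python scripts to look and compute and a tool call to move; the robot and the scene stay as the last step left them, time stands still between calls to the robot, and variables do not carry over. Pictures are saved under pics/ and viewed, and the job is handed in when it is done.

Besides the shell and the picture viewer there is one more tool, called after ">>>" by a JSON object that holds its "fn" and its "kwargs", one argument or row to a line. carry_out: Moves the arm, as the interface text tells. Its arguments: {"type":"object","properties":{"targets":{"type":"array","items":{"type":"array"}}},"required":["targets"]}

```bash
mkdir -p pics; cat > h.py <<'E'
import numpy as np, cv2
from workcell import monitor, vision, order, find_in, regions_of, place_of
def cam(n):
    m=vision.camera_model(n); K=np.array(m['K'],float);d=np.array(m['dist'],float)
    R=cv2.Rodrigues(np.array(m['rvec'],float))[0];t=np.array(m['tvec'],float).ravel()
    return K,d,R,t,np.array(m['rvec'],float)
def toworld(p,n):
    K,d,R,t,_=cam(n); return R.T@(np.array(p)-t)
def proj(P,n):
    K,d,R,t,rv=cam(n); return cv2.projectPoints(np.array(P,float).reshape(-1,1,3),rv,t,K,d)[0].reshape(-1,2)
def ray(uv,n,z):
    K,d,R,t,_=cam(n); u=cv2.undistortPoints(np.array(uv,float).reshape(-1,1,2),K,d).reshape(-1,2)
    D=np.c_[u,np.ones(len(u))]@R; C=-R.T@t
    return C+D*((z-C[2])/D[:,2])[:,None]
def save(img,f,s=1): cv2.imwrite('pics/'+f,cv2.resize(img[:,:,::-1],None,fx=s,fy=s,interpolation=cv2.INTER_CUBIC))
E
python3 - <<'E'
from h import *
for c in ['top','side']:
    save(vision.get_image(c),c+'0.png',1.4)
    K,d,R,t,_=cam(c); print(c,K[0,0],d,-R.T@t,R[2])
    for q in ['wide_angle','narrow_angle','cradle','plunger_tip','angle_rest','nipple']:
        for r in place_of(q,c)[:4]:
            w=toworld(r['point'],c); print(q,round(r['confidence'],2),w.round(),proj(w,c).round())
print(monitor.get_obs())
E
```

```text
top 476.62806802921364 [-0.121202  0.        0.        0.        0.      ] [ 515.19072189   91.8059303  1244.32293002] [ 4.88396234e-02  3.13335631e-04 -9.98806584e-01]
wide_angle 0.62 [630. 211.  17.] [[225. 186.]]
narrow_angle 0.74 [ 603. -261.   26.] [[407. 191.]]
cradle 0.73 [ 592. -253.   -3.] [[402. 197.]]
cradle 0.67 [ 370. -149.   -1.] [[365. 282.]]
angle_rest 0.64 [633. 212.   3.] [[225. 185.]]
nipple 0.7 [455. 247.  22.] [[212. 254.]]
nipple 0.66 [778. -42.   5.] [[320. 128.]]
side 504.5414267134198 [-0.06639242  0.          0.          0.          0.        ] [ 418.32460564 -600.12079854  932.12620879] [ 0.15215499  0.59296453 -0.79072241]
wide_angle 0.93 [632. 214.  17.] [[283. 170.]]
narrow_angle 0.69 [ 600. -258.   25.] [[333. 348.]]
cradle 0.78 [ 596. -259.    1.] [[330. 354.]]
cradle 0.78 [ 372. -157.   -0.] [[206. 335.]]
cradle 0.7 [777. -44.  -2.] [[376. 245.]]
angle_rest 0.61 [630. 216.   1.] [[282. 173.]]
nipple 0.92 [450. 248.  22.] [[207. 173.]]
nipple 0.62 [471. 466.  -0.] [[202. 120.]]
{'t': 0.7, 'qpos': array([ 1.15596274e+00,  4.23061620e-01,  1.62986761e+00,  2.00422469e-05,
        1.08856661e+00, -1.89929278e-02]), 'qvel': array([-1.09414681e-06,  1.04771651e-04,  2.01806925e-03,  2.74470013e-03,
       -3.74111083e-04,  3.74078306e-04]), 'joint_torque': array([ 5.28482105e-04, -5.44426024e+01, -2.74001348e+01,  6.45454251e-02,
        1.68225495e-02, -1.61578407e-05]), 'ee_pos': array([240.96404654, 576.69996594, 222.71179727]), 'orientation': array([6.17747155e-01, 3.08025500e+00, 1.54519184e-04]), 'ft_force': array([ 0.75385827,  0.03379667, -0.17437311]), 'moment': array([0.03882273, 0.00944656, 0.01331067]), 'width': 87.58195918648994}
```

View pics/top0.png

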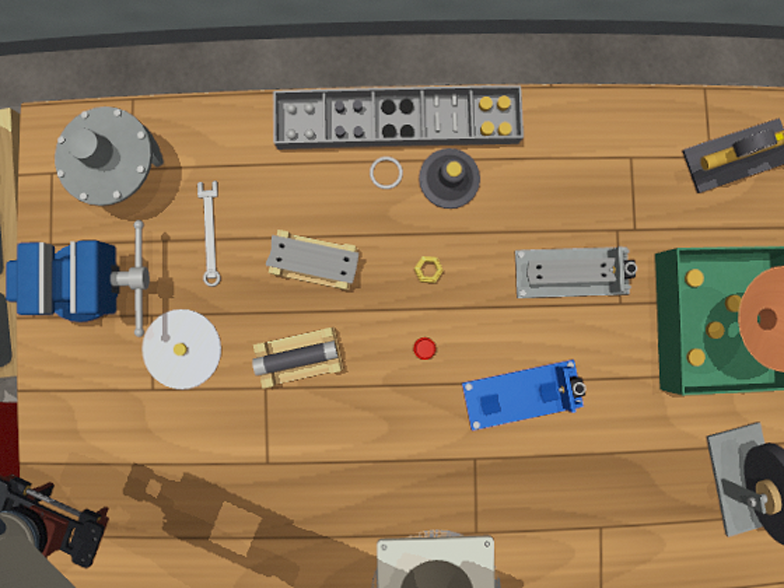

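View pics/side0.png

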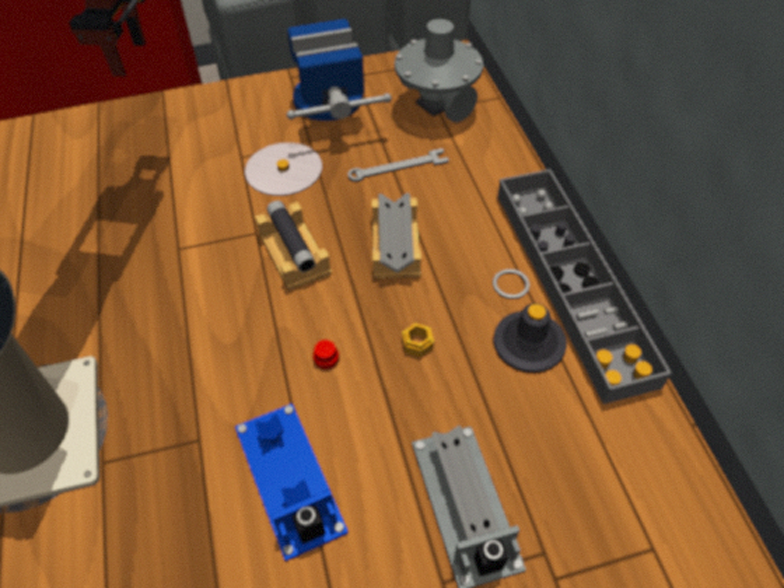

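The grey cradle is at top-view (574,272) of the enlarged picture, or (410,195) native. It carries the narrow angle, and its stop is on the right. The empty blue look-alike at (525,393) is not meant. The wide angle sits in the oak rest at (313,261). I'll confirm this with enlarged crops and get masks.

```bash
python3 - <<'E'
from h import *
import pickle
out={}
I={c:vision.get_image(c) for c in ['top','side']}
for c in I:
    for q in ['wide_angle','narrow_angle','cradle']:
        rs=regions_of(q,c); out[c,q]=rs
        for r in rs:
            m=r['mask']; ys,xs=np.nonzero(m); print(c,q,round(r['confidence'],2),m.sum(),xs.mean().round(1),ys.mean().round(1),xs.min(),xs.max(),ys.min(),ys.max())
    out[c]=I[c]
pickle.dump(out,open('m.pkl','wb'))
def crop(c,x,y,w,h,s): return cv2.resize(I[c][y:y+h,x:x+w,::-1],None,fx=s,fy=s,interpolation=cv2.INTER_CUBIC)
a=np.hstack([crop('top',360,165,100,60,4),crop('top',180,155,100,60,4)])
b=np.hstack([crop('side',285,290,100,130,3),crop('side',240,120,100,130,3)])
cv2.imwrite('pics/ct.png',a);cv2.imwrite('pics/cs.png',b)
E
```

```text
top wide_angle 0.63 1425 223.1 184.4 190 255 168 201
top narrow_angle 0.85 991 407.2 192.9 376 439 184 202
top narrow_angle 0.23 679 149.5 164.6 140 157 129 203
top cradle 0.76 2864 373.8 281.5 330 417 257 306
top cradle 0.65 1796 410.2 194.8 368 454 176 212
top cradle 0.64 420 222.2 189.3 193 255 165 206
side wide_angle 0.93 1180 282.6 165.9 271 295 138 193
side wide_angle 0.5 1283 209.3 179.2 183 236 145 206
side wide_angle 0.36 704 282.6 177.2 266 300 142 198
side narrow_angle 0.73 1674 331.8 345.5 310 354 306 383
side cradle 0.95 3555 335.0 372.5 295 373 305 419
side cradle 0.92 4949 206.9 344.2 168 247 289 400
```

View pics/ct.png

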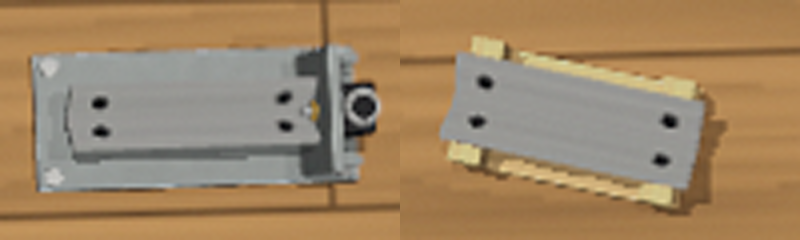

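View pics/cs.png

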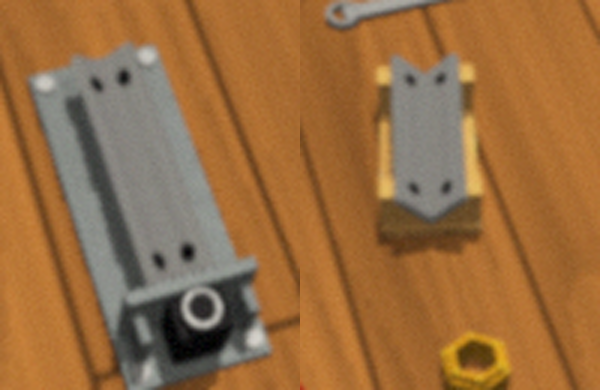

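The crops confirm it. The grey cradle holds the narrow angle, with the plunger tip visible near (438,193), and the wide angle lies V up in the oak rest. Next I'll fit model silhouettes to the masks.

```bash
cat > fit.py <<'E'
from h import *
from scipy.optimize import minimize
def verts(L,leg,th):
    s=np.sqrt(.5); V=[]
    for sg in (1,-1):
        # leg along (sg*s, s); thickness direction (-sg*s, s)
        b=[]
        for x in (-L/2,L/2):
            for a in (0,leg):
                for n in (0,th): b.append([x,sg*s*a-sg*s*n,s*a+s*n])
        V.append(np.array(b))
    return V
def boxes_world(V,p,z):
    c,s=np.cos(p[2]),np.sin(p[2]); R=np.array([[c,-s,0],[s,c,0],[0,0,1]])
    return [v@R.T+[p[0],p[1],z] for v in V]
def render(V,p,z,c,S=8):
    im=np.zeros((420*S,560*S),np.uint8)
    for w in boxes_world(V,p,z):
        h=cv2.convexHull((((proj(w,c)+.5)*S-.5)*16).astype(np.int32))
        cv2.fillConvexPoly(im,h,255,shift=4)
    return im
def cost(p,V,z,masks):
    t=0
    for c,m in masks.items():
        ys,xs=np.nonzero(m); y0,y1,x0,x1=max(ys.min()-12,0),ys.max()+12,xs.min()-12,xs.max()+12
        r=cv2.resize(render(V,p,z,c),(560,420),interpolation=cv2.INTER_AREA)/255.
        t+=np.abs(r-m)[y0:y1,x0:x1].sum()/m.sum()
    return t
def fit(V,z,masks,p0):
    best=None
    for st in ([6,6,.1],[2,2,.03],[1,1,.01]):
        s=np.array([p0]+[np.array(p0)+np.eye(3)[i]*st[i] for i in range(3)])
        r=minimize(cost,p0,args=(V,z,masks),method='Nelder-Mead',options=dict(initial_simplex=s,xatol=.01,fatol=1e-5,maxiter=120)); p0=r.x
    return r.x,r.fun
E
python3 - <<'E'
from fit import *
import pickle
o=pickle.load(open('m.pkl','rb'))
for q,V,z,p0 in [('wide_angle',verts(160,40,6),20,[631,213,np.deg2rad(-104)]),('narrow_angle',verts(160,30,5),27.1,[600,-259,np.deg2rad(-90)])]:
    M={c:o[c,q][0]['mask'].astype(float) for c in ['top','side']}
    for k in (['top'],['side'],['top','side']):
        x,f=fit(V,z,{c:M[c] for c in k},p0); print(q,k,x[:2].round(1),np.rad2deg(x[2]).round(2),round(f,3))
    p=x
    for c in M:
        g=o[c].copy(); r=cv2.resize(render(V,p,z,c),(560,420),interpolation=cv2.INTER_AREA)
        cs,_=cv2.findContours((M[c]>0).astype(np.uint8),0,1)
        S=5; ys,xs=np.nonzero(M[c]); y0,x0=max(ys.min()-8,0),xs.min()-8
        big=cv2.resize(g[y0:y0+95,x0:x0+100],None,fx=S,fy=S,interpolation=cv2.INTER_CUBIC)
        for w in boxes_world(V,p,z):
            u=(proj(w,c)+.5-[x0,y0])*S-.5
            cv2.polylines(big,[cv2.convexHull(u.astype(np.int32))],1,(255,0,0),1)
        rm=cv2.resize(M[c][y0:y0+95,x0:x0+100],None,fx=S,fy=S,interpolation=0)
        cs,_=cv2.findContours((rm>0).astype(np.uint8),0,1); cv2.drawContours(big,cs,-1,(0,255,0),1)
        cv2.imwrite(f'pics/f_{q}_{c}.png',big[:,:,::-1])
import glob
a=[cv2.imread(f'pics/f_{q}_{c}.png') for q in ['wide_angle','narrow_angle'] for c in ['top','side']]
h=min(i.shape[0] for i in a);w=min(i.shape[1] for i in a);a=[i[:h,:w] for i in a]
b=np.vstack([np.hstack(a[:2]),np.hstack(a[2:])]);b=cv2.resize(b,(750,int(b.shape[0]*750/b.shape[1])));b=b[:600];cv2.imwrite('pics/fall.png',b)
E
```

```text
wide_angle ['top'] [630.6 213.1] -103.63 0.034
wide_angle ['side'] [629.7 211.4] -103.51 0.039
wide_angle ['top', 'side'] [630.3 212.7] -103.57 0.08
narrow_angle ['top'] [ 597.5 -257.2] -89.16 0.083
narrow_angle ['side'] [ 595.4 -250.8] -89.76 0.129Traceback (most recent call last):
  File "<stdin>", line 7, in <module>
  File "fit.py", line 33, in fit
    r=minimize(cost,p0,args=(V,z,masks),method='Nelder-Mead',options=dict(initial_simplex=s,xatol=.01,fatol=1e-5,maxiter=120)); p0=r.x
    res = _minimize_neldermead(fun, x0, args, callback, bounds=bounds,
                               **options)
    fsim[k] = func(sim[k])
              ~~~~^^^^^^^^
    fx = function(np.copy(x), *(wrapper_args + args))
  File "fit.py", line 26, in cost
    r=cv2.resize(render(V,p,z,c),(560,420),interpolation=cv2.INTER_AREA)/255.
                 ~~~~~~^^^^^^^^^
  File "fit.py", line 19, in render
    h=cv2.convexHull((((proj(w,c)+.5)*S-.5)*16).astype(np.int32))
                        ~~~~^^^^^
  File "h.py", line 10, in proj
    K,d,R,t,rv=cam(n); return cv2.projectPoints(np.array(P,float).reshape(-1,1,3),rv,t,K,d)[0].reshape(-1,2)
               ~~~^^^
  File "h.py", line 4, in cam
    m=vision.camera_model(n); K=np.array(m['K'],float);d=np.array(m['dist'],float)
ValueError: time passes only in moves, steps and waits
```

```bash
python3 - <<'E'
s=open('h.py').read()
s=s.replace("def cam(n):\n    m=","import functools\n@functools.lru_cache\ndef cam(n):\n    m=")
open('h.py','w').write(s)
E
cat > ov.py <<'E'
from fit import *
def overlay(img,c,lines,x0,y0,w,h,S,f):
    big=cv2.resize(img[y0:y0+h,x0:x0+w],None,fx=S,fy=S,interpolation=cv2.INTER_CUBIC)
    for P,col,cl in lines:
        u=(proj(P,c)+.5-[x0,y0])*S-.5
        cv2.polylines(big,[np.round(u*16).astype(np.int32)],cl,col,1,cv2.LINE_AA,shift=4)
    cv2.imwrite('pics/'+f,big[:,:,::-1])
def anglelines(p,z,L,leg,th,col):
    V=boxes_world(verts(L,leg,th),p,z); s=[]
    for v in V:
        for i in range(4): s.append((v[[i,i+4]],col,0))
        for k in (0,4): s.append((v[[k,k+1,k+3,k+2]],col,1))
    return s
def loc(P,p):
    c,s=np.cos(p[2]),np.sin(p[2]); P=np.array(P,float); return P@np.array([[c,-s,0],[s,c,0],[0,0,1]]).T+[p[0],p[1],0]
def cradlelines(p,col):
    # p cradle origin
    s=[(loc([[85,-40,z0],[85,40,z0],[85,40,70],[85,-40,70]],p),col,1) for z0 in (10,)]
    s.append((loc([[77,0,40.6],[85,0,40.6]],p),(255,255,0),0))
    for y in (-45,45): s.append((loc([[-105,y,10],[85,y,10]],p),col,0))
    return s
E
python3 - <<'E'
from ov import *
import pickle
o=pickle.load(open('m.pkl','rb'))
y=np.deg2rad(-89.3); p=[597,-257,y]
cr=[p[0]-5*np.cos(y),p[1]-5*np.sin(y),y]
L=anglelines(p,27.1,160,30,5,(255,0,0))+cradlelines(cr,(0,255,0))
overlay(o['top'],'top',L,360,165,100,60,8,'o1.png')
overlay(o['side'],'side',L,285,295,100,125,6,'o2.png')
E
```

```text
(no output)
```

View pics/o1.png

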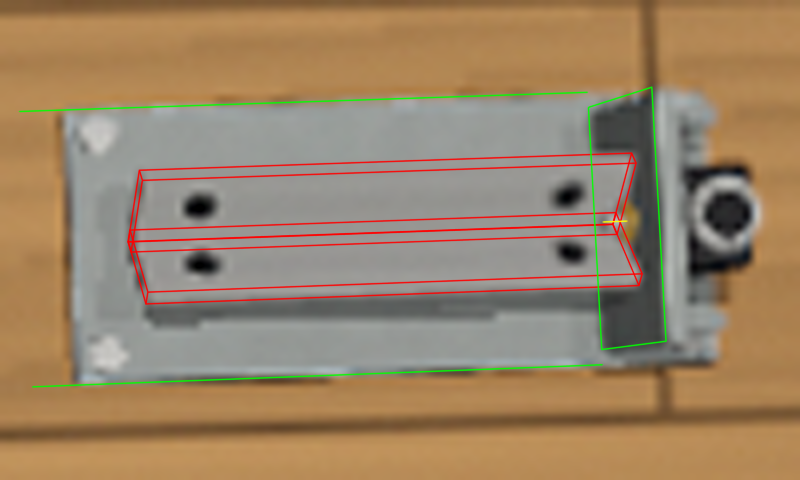

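View pics/o2.png

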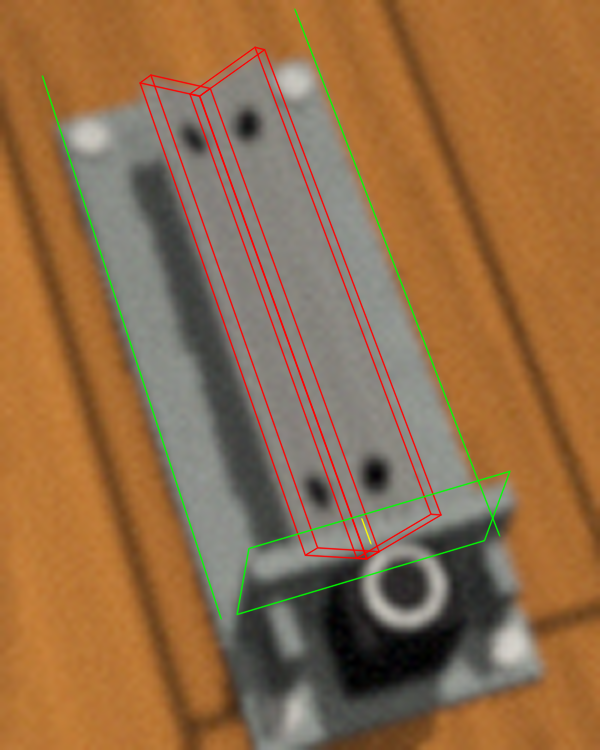

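```bash
python3 - <<'E'
from ov import *
import pickle
from scipy.ndimage import map_coordinates
o=pickle.load(open('m.pkl','rb'))
G={c:cv2.GaussianBlur(o[c],(0,0),.7).astype(float) for c in ['top','side']}
def seg(a,b): return np.linspace(a,b,60)
S={'top':[seg([-90,-45,10],[75,-45,10]),seg([-90,45,10],[75,45,10]),seg([85,-38,70],[85,38,70]),
          seg([-75,21.2,48.3],[70,21.2,48.3])],
   'side':[seg([-90,-45,10],[80,-45,10]),seg([-90,45,10],[60,45,10]),seg([85,-38,70],[85,38,70]),
          seg([-75,21.2,48.3],[70,21.2,48.3])]}
def score(p,cs):
    t=0
    for c in cs:
        for P in S[c]:
            u=proj(loc(P,p),c); d=u[-1]-u[0]; n=np.array([-d[1],d[0]])/np.hypot(*d)
            g=0
            for k in range(3):
                f=lambda s:map_coordinates(G[c][:,:,k],[u[:,1]+s*n[1],u[:,0]+s*n[0]],order=1)
                g=g+np.abs((f(.8)-f(-.8)).mean())
            t+=min(g,120)
    return -t
for cs in (['top'],['side'],['top','side']):
    best=min((score([x,y,np.deg2rad(a)],cs),x,y,a) for x in np.arange(591,604,.75) for y in np.arange(-260,-245,.75) for a in np.arange(-91,-87.5,.3))
    print(cs,best)
for c in G:
  for r in place_of('plunger_tip',c)+place_of('narrow_angle',c)+place_of('cradle',c): print(c,toworld(r['point'],c).round(1),round(r['confidence'],2))
_,x,y,a=best;a=np.deg2rad(a);cr=[x,y,a];p=[x+5*np.cos(a),y+5*np.sin(a),a]
L=anglelines(p,27.1,160,30,5,(255,0,0))+cradlelines(cr,(0,255,0))
overlay(o['top'],'top',L,360,165,100,60,8,'o3.png')
overlay(o['side'],'side',L,285,295,100,125,4,'o4.png')
a=cv2.imread('pics/o3.png');b=cv2.imread('pics/o4.png')
W=np.zeros((500,800+0,3),np.uint8);a=cv2.resize(a,(400,240));W[:240,:400]=a;W[:500,400:800]=b;cv2.imwrite('pics/o5.png',W)
E
```

```text
['top'] (np.float64(-290.0908948720337), np.float64(597.0), np.float64(-254.0), np.float64(-89.50000000000001))
['side'] (np.float64(-245.97795514031694), np.float64(595.5), np.float64(-260.0), np.float64(-89.80000000000001))
['top', 'side'] (np.float64(-518.0540924764508), np.float64(596.25), np.float64(-260.0), np.float64(-89.80000000000001))
top [ 597.8 -256.4   24.7] 0.61
top [455.6 247.2   1.4] 0.3
top [ 5.935e+02 -2.517e+02 -3.000e-01] 0.78
top [ 371.7 -149.4   -4.2] 0.65
side [ 599.8 -255.3   25.6] 0.64
side [ 599.3 -258.2   -2.1] 0.96
side [ 368.7 -154.9    0. ] 0.86
side [777.6 -48.6  -2.3] 0.27
```

View pics/o3.png

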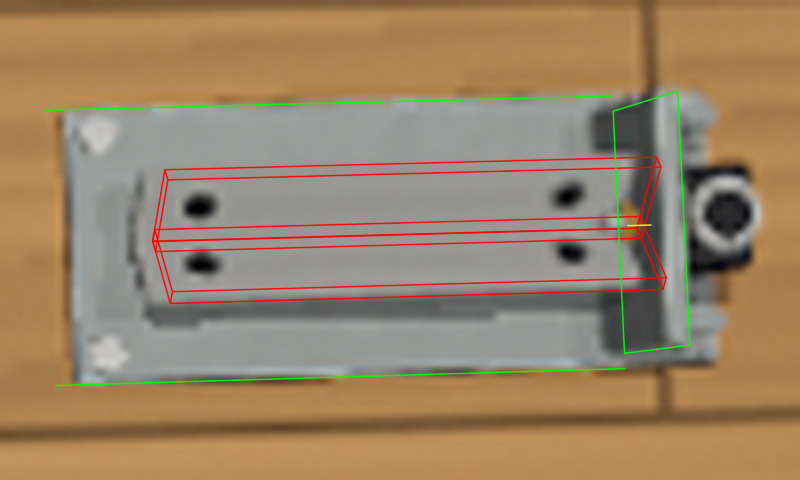

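View pics/o5.png

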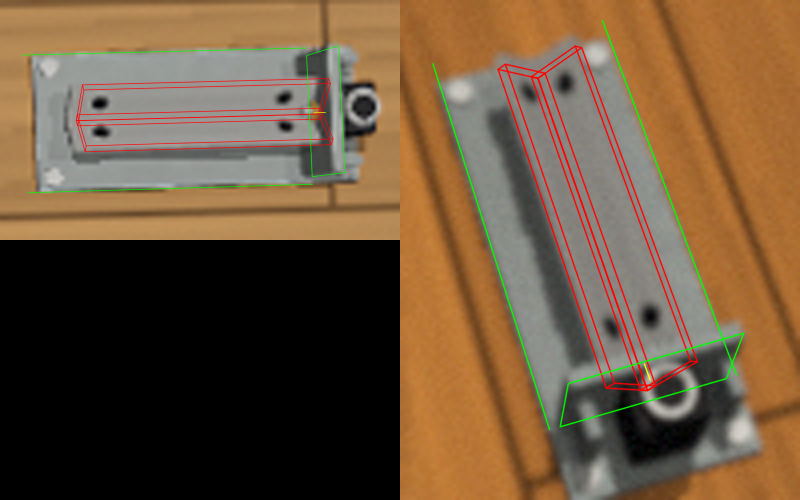

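Cradle origin is about (596.5, -253.5) with yaw -89.6°, so the wide angle's home middle is about (596.5, -258.5). The wide angle itself is at (630.3, 212.7) with yaw -103.6°. The jaws need to turn -80.9° from the start to grip it. Moving above it now.

>>> {"fn": "carry_out", "kwargs": {
  "targets": [
    [[0, 0, -5], [20, -19, 0], 87],
    [[0, 0, -12], [55, -52, 0], 87],
    [[0, 0, -19], [92, -86, 0], 87],
    [[0, 0, -26], [128, -120, -5], 87],
    [[0, 0, -33], [164, -153, -10], 87],
    [[0, 0, -40], [199, -186, -20], 87],
    [[0, 0, -47], [234, -219, -30], 87],
    [[0, 0, -54], [269, -252, -40], 87],
    [[0, 0, -61], [304, -285, -50], 87],
    [[0, 0, -68], [339, -318, -60], 87]
  ]
}}

```text
t: 2.23
ee_pos: [533.1, 302.6, 176.2]
orientation: [2.241, 2.201, 0.001]
ft_force: [-0.2, 1.3, -0.2]
width: 87.1
```

>>> {"fn": "carry_out", "kwargs": {
  "targets": [
    [[0, 0, -6], [25, -22, -10], 87],
    [[0, 0, -12], [44, -40, -20], 87],
    [[0, 0, -12.9], [50.3, -46, -40], 87],
    [[0, 0, -12.9], [50.3, -46, -50], 87],
    [[0, 0, -12.9], [50.3, -46, -50], 87],
    [[0, 0, -12.9], [50.3, -46, -50], 87]
  ]
}}

```text
t: 2.73
ee_pos: [580.9, 258.5, 125.8]
orientation: [-2.467, -1.944, 0.003]
ft_force: [0.6, 0.1, 0.5]
width: 87.1
```

```bash
cat > st.py <<'E'
from h import *
from scipy.spatial.transform import Rotation as Ro
def st():
    s=monitor.get_obs(); R=Ro.from_rotvec(s['orientation']).as_matrix()
    print('t',round(s['t'],2),'pos',s['ee_pos'].round(1),'jaw',np.rad2deg(np.arctan2(R[1,1],R[0,1])).round(2),'z',R[:,2].round(3),'F',s['ft_force'].round(2),'M',s['moment'].round(3),'w',round(s['width'],1))
E
python3 -c "
from st import *
st()
save(vision.get_image('top')[130:240,170:290],'g1.png',5);save(vision.get_image('side')[90:220,220:350],'g2.png',5)"
```

```text
t 2.73 pos [580.9 258.5 125.8] jaw -13.5 z [-0.002 -0.001 -1.   ] F [0.57 0.06 0.52] M [-0.141  0.07  -0.001] w 87.1
```

View pics/g2.png

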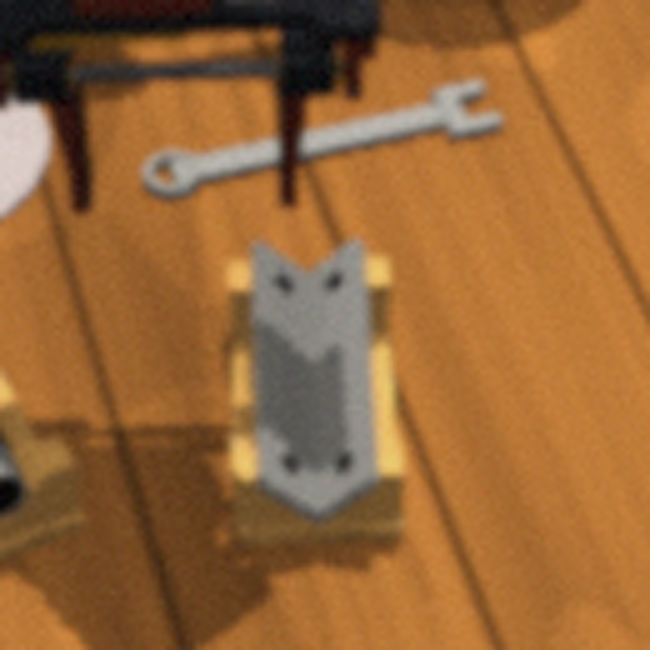

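>>> {"fn": "carry_out", "kwargs": {
  "targets": [
    [[0, 0, 0], [25, -23, 0], 87],
    [[0, 0, 0], [49.4, -45.8, 0], 87],
    [[0, 0, 0], [49.4, -45.8, -10], 87],
    [[0, 0, 0], [49.4, -45.8, -35], 87],
    [[0, 0, 0], [49.4, -45.8, -50], 87],
    [[0, 0, 0], [49.4, -45.8, -50], 87]
  ]
}}

```text
t: 3.33
ee_pos: [628.5, 212.5, 73.3]
orientation: [-2.466, -1.943, 0.008]
ft_force: [-1.0, 0.6, -0.9]
width: 86.8
```

```bash
python3 -c "
from st import *
st()
a=vision.get_image('top')[140:240,170:290];b=vision.get_image('side')[90:210,220:340]
save(np.vstack([a,b]),'g3.png',2.7)"
```

```text
t 3.33 pos [628.5 212.5  73.3] jaw -13.51 z [-0.005 -0.002 -1.   ] F [-0.96  0.57 -0.88] M [-0.087  0.121 -0.016] w 86.8
```

View pics/g3.png

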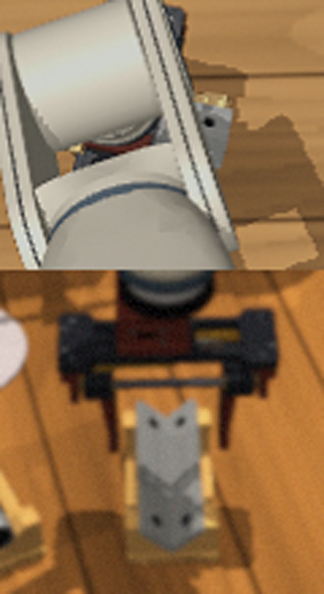

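The fingers straddle the wide angle, symmetric about its V in the side view. Descending and gripping.

>>> {"fn": "carry_out", "kwargs": {
  "targets": [
    [[0, 0, 0], [0.5, 0, -15], 87],
    [[0, 0, 0], [1, 0, -30], 87],
    [[0, 0, 0], [1, 0, -42], 87],
    [[0, 0, 0], [1, 0, -42.5], 87],
    [[0, 0, 0], [1, 0, -42.5], 87]
  ]
}}

```text
t: 3.85
ee_pos: [631.4, 212.1, 32.3]
orientation: [-2.468, -1.943, 0.004]
ft_force: [0.1, -0.2, -0.3]
width: 87.0
```

>>> {"fn": "carry_out", "kwargs": {
  "targets": [
    [[0, 0, 0], [0, 0, 0], 60],
    [[0, 0, 0], [0, 0, 0], 50],
    [[0, 0, 0], [0, 0, 0], 40],
    [[0, 0, 0], [0, 0, 0], 40],
    [[0, 0, 0], [0, 0, 0], 40],
    [[0, 0, 0], [0, 0, 0], 40]
  ]
}}

```text
t: 4.35
ee_pos: [629.5, 213.0, 34.0]
orientation: [-2.466, -1.94, 0.007]
ft_force: [-10.2, 5.0, 7.3]
width: 54.4
```

```bash
python3 -c "
from st import *
st()"
```

```text
t 4.35 pos [629.5 213.   34. ] jaw -13.64 z [-0.006  0.    -1.   ] F [-10.22   4.96   7.34] M [ 0.772  2.023 -0.15 ] w 54.4
```

>>> {"fn": "carry_out", "kwargs": {
  "targets": [
    [[0, 0, 0], [0, 0, 0], 40],
    [[0, 0, 0], [0, 0, 0], 40],
    [[0, 0, 0], [0, 0, 0], 40]
  ]
}}

```text
t: 4.6
ee_pos: [629.5, 213.0, 34.0]
orientation: [-2.466, -1.94, 0.007]
ft_force: [-9.1, 4.6, 7.0]
width: 54.3
```

```bash
python3 -c "
from st import *
st()
b=vision.get_image('side')[90:210,220:340]
save(b,'g4.png',5)"
```

```text
t 4.6 pos [629.5 213.   34. ] jaw -13.62 z [-0.006  0.    -1.   ] F [-9.09  4.64  6.95] M [ 0.7    2.027 -0.161] w 54.3
```

View pics/g4.png

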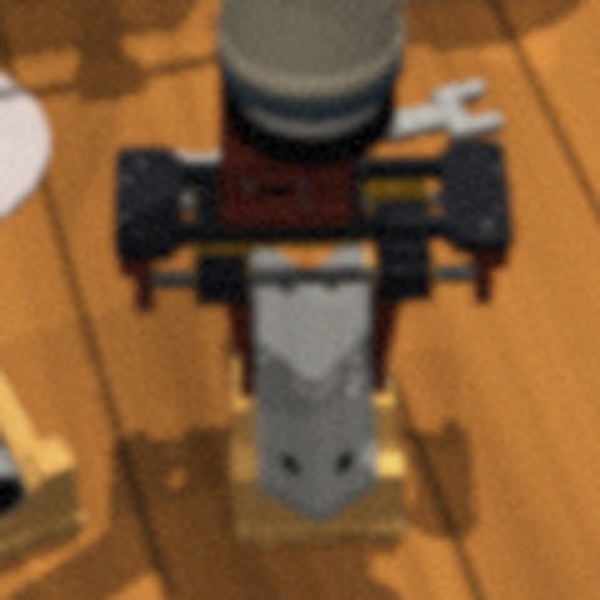

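Width 54.3 mm is below the 56.6 mm corners, and the tool is being pushed up and sideways. The grip is too high and about 2 mm off centre, so I'll regrip lower.

>>> {"fn": "carry_out", "kwargs": {
  "targets": [
    [[0, 0, 0], [0, 0, 0], 80],
    [[0, 0, 0], [0, 0, 0], 80],
    [[0, 0, 0], [0, 0, 0], 80],
    [[0, 0, 0], [0, 0, 0], 80],
    [[0, 0, 0], [0, 0, 0], 80]
  ]
}}

```text
t: 5.07
ee_pos: [632.8, 212.2, 33.9]
orientation: [2.468, 1.943, 0.001]
ft_force: [0.3, 0.5, -0.1]
width: 79.6
```

```bash
python3 -c "
from st import *
st()"
```

```text
t 5.07 pos [632.8 212.2  33.9] jaw -13.59 z [ 0.001  0.    -1.   ] F [ 0.34  0.48 -0.11] M [-0.048  0.042 -0.008] w 79.6
```

>>> {"fn": "carry_out", "kwargs": {
  "targets": [
    [[0, 0, 0], [-2.9, 0.7, -3], 80],
    [[0, 0, 0], [-2.9, 0.7, -5.5], 80],
    [[0, 0, 0], [-2.9, 0.7, -5.5], 80],
    [[0, 0, 0], [-2.9, 0.7, -5.5], 40],
    [[0, 0, 0], [-2.9, 0.7, -5.5], 40],
    [[0, 0, 0], [-2.9, 0.7, -5.5], 40],
    [[0, 0, 0], [-2.9, 0.7, -5.5], 40],
    [[0, 0, 0], [-2.9, 0.7, -5.5], 40],
    [[0, 0, 0], [-2.9, 0.7, -5.5], 40]
  ]
}}

```text
t: 5.82
ee_pos: [629.5, 213.1, 28.4]
orientation: [2.468, 1.943, 0.0]
ft_force: [-0.2, 0.7, 1.0]
width: 54.4
```

```bash
python3 -c "
from st import *
st()"
```

```text
t 5.82 pos [629.5 213.1  28.4] jaw -13.57 z [ 0.  0. -1.] F [-0.18  0.74  1.05] M [-0.032  0.121  0.019] w 54.4
```

The grip is now centred with almost no force. Lifting.

>>> {"fn": "carry_out", "kwargs": {
  "targets": [
    [[0, 0, 0], [0, 0, 3], 40],
    [[0, 0, 0], [0, 0, 8], 40],
    [[0, 0, 0], [0, 0, 16], 40],
    [[0, 0, 0], [0, 0, 28], 40],
    [[0, 0, 0], [0, 0, 42], 40],
    [[0, 0, 0], [0, 0, 60], 40],
    [[0, 0, 0], [0, 0, 80], 40],
    [[0, 0, 0], [0, 0, 90], 40],
    [[0, 0, 0], [0, 0, 90], 40]
  ]
}}

```text
t: 6.57
ee_pos: [631.6, 213.7, 122.3]
orientation: [2.467, 1.942, 0.009]
ft_force: [0.4, -0.1, -4.9]
width: 54.7
```

```bash
python3 -c "
from st import *
st()
b=vision.get_image('side')[60:200,220:360]
save(b,'g5.png',4)"
```

```text
t 6.57 pos [631.6 213.7 122.3] jaw -13.58 z [ 0.006  0.002 -1.   ] F [ 0.43 -0.14 -4.86] M [ 0.009 -0.012 -0.001] w 54.7
```

View pics/g5.png

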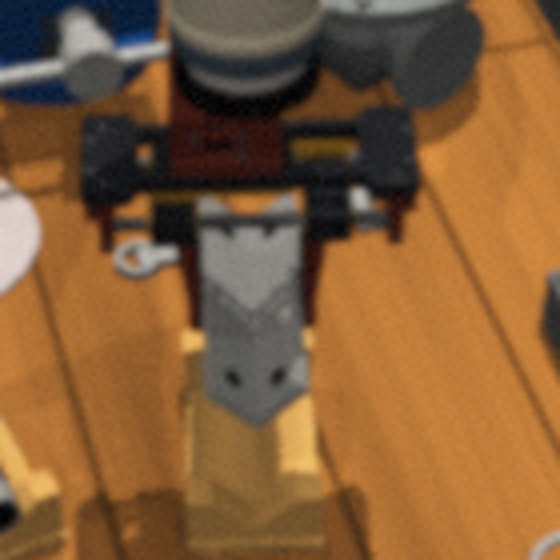

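The wide angle is lifted and level, with 4.9 N hanging and its middle at the jaws. Carrying it to above the cradle, 22 mm short of home.

>>> {"fn": "carry_out", "kwargs": {
  "targets": [
    [[0, 0, 0.5], [-1, -15, 0], 40],
    [[0, 0, 2], [-4, -45, 0], 40],
    [[0, 0, 3.5], [-7, -80, 0], 40],
    [[0, 0, 5], [-11, -115, 0], 40],
    [[0, 0, 6.5], [-14, -150, 0], 40],
    [[0, 0, 8], [-17, -185, 0], 40],
    [[0, 0, 9.5], [-20, -220, 0], 40],
    [[0, 0, 11], [-23, -255, 0], 40],
    [[0, 0, 12], [-26, -290, 0], 40],
    [[0, 0, 13], [-28, -325, 0], 40]
  ]
}}

```text
t: 7.45
ee_pos: [600.1, -113.4, 117.1]
orientation: [-2.23, -2.21, 0.002]
ft_force: [0.6, -0.7, -5.2]
width: 54.4
```

```bash
python3 -c "
from st import *
st()"
```

```text
t 7.45 pos [ 600.1 -113.4  117.1] jaw -0.53 z [-0.002  0.    -1.   ] F [ 0.6  -0.74 -5.17] M [-0.013  0.069 -0.031] w 54.4
```

>>> {"fn": "carry_out", "kwargs": {
  "targets": [
    [[0, 0, 0.3], [-1, -30, 0], 40],
    [[0, 0, 0.6], [-2, -62, 0], 40],
    [[0, 0, 0.95], [-3, -92, 0], 40],
    [[0, 0, 0.95], [-4, -112, 0], 40],
    [[0, 0, 0.95], [-4, -121, 0], 40],
    [[0, 0, 0.95], [-4, -123, 0], 40],
    [[0, 0, 0.95], [-4, -123, 0], 40],
    [[0, 0, 0.95], [-4, -123, 0], 40]
  ]
}}

```text
t: 8.12
ee_pos: [597.2, -233.7, 117.7]
orientation: [-2.213, -2.228, 0.0]
ft_force: [0.2, -0.3, -4.1]
width: 54.4
```

```bash
python3 -c "
from st import *
st()
I=vision.get_image('side');save(I[230:420,250:430],'g6.png',3);J=vision.get_image('top');save(J[140:240,340:470],'g7.png',5)"
```

```text
t 8.12 pos [ 597.2 -233.7  117.7] jaw 0.4 z [-0.001  0.001 -1.   ] F [ 0.19 -0.27 -4.13] M [-0.093  0.093 -0.016] w 54.4
```

View pics/g6.png

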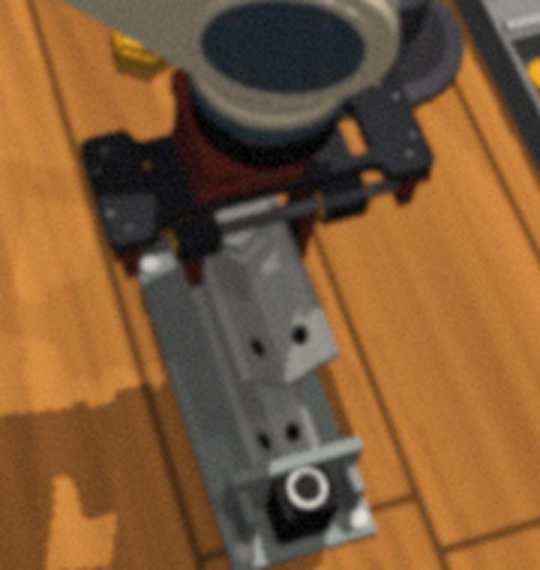

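View pics/g7.png

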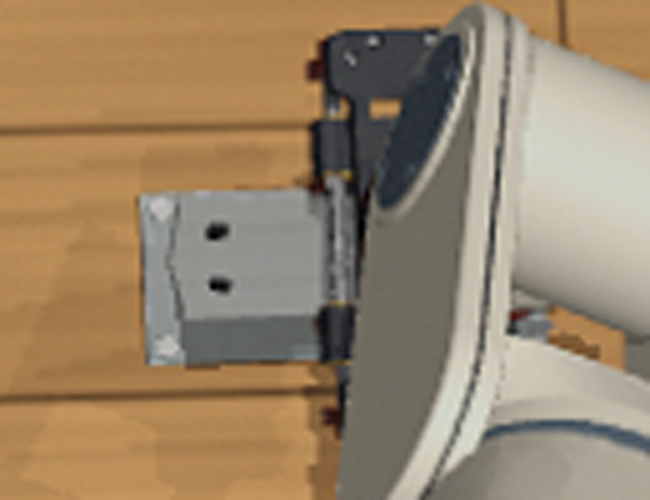

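>>> {"fn": "carry_out", "kwargs": {
  "targets": [
    [[0, 0, 0], [-0.5, 0, -10], 40],
    [[0, 0, 0], [-0.5, 0, -28], 40],
    [[0, 0, 0], [-0.5, 0, -46], 40],
    [[0, 0, 0], [-0.5, 0, -58], 40],
    [[0, 0, 0], [-0.5, 0, -63], 40],
    [[0, 0, 0], [-0.5, 0, -64], 40],
    [[0, 0, 0], [-0.5, 0, -64], 40]
  ]
}}

```text
t: 8.8
ee_pos: [597.1, -234.7, 54.1]
orientation: [-2.214, -2.229, 0.0]
ft_force: [-0.3, 1.3, -4.4]
width: 54.3
```

```bash
python3 -c "
from st import *
from ov import *
st()
I=vision.get_image('side');s=monitor.get_obs();p=s['ee_pos'];a=np.deg2rad(-89.6)
L=anglelines([p[0],p[1],a],p[2]-8.4,160,40,6,(255,0,0))
cr=[596.5,-253.5,a];L+=anglelines([596.5,-258.5,a],27.1,160,30,5,(0,255,255))+cradlelines(cr,(0,255,0))
overlay(I,'side',[],285,280,100,130,4,'p0.png')
overlay(I,'side',L,285,280,100,130,4,'p1.png')
cv2.imwrite('pics/p2.png',np.hstack([cv2.imread('pics/p0.png'),cv2.imread('pics/p1.png')]))
"
```

```text
t 8.8 pos [ 597.1 -234.7   54.1] jaw 0.39 z [-0.  0. -1.] F [-0.29  1.3  -4.44] M [-0.067  0.098 -0.037] w 54.3
```

View pics/p2.png

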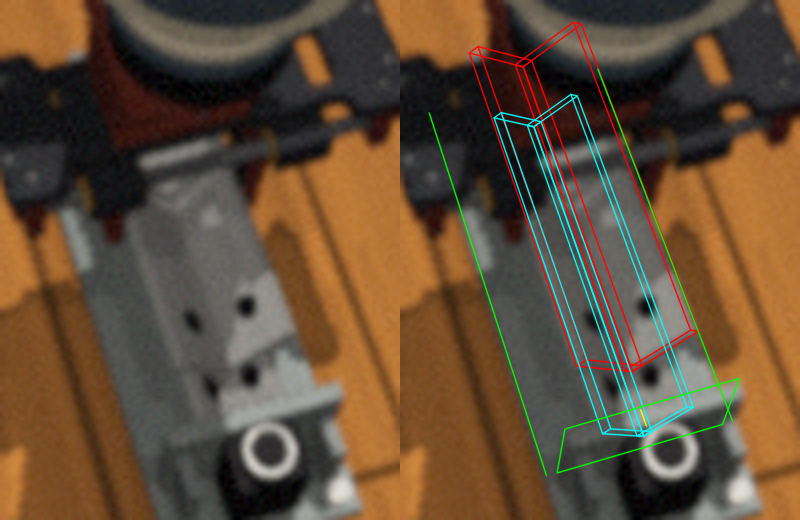

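The overlay matches the held angle, and it is centred over the narrow one. Lowering the last few mm with a watch on force.

>>> {"fn": "carry_out", "kwargs": {
  "targets": [
    [[0, 0, 0], [-0.3, 0, -3], 40],
    [[0, 0, 0], [-0.3, 0, -6], 40],
    [[0, 0, 0], [-0.3, 0, -8], 40],
    [[0, 0, 0], [-0.3, 0, -9], 40],
    [[0, 0, 0], [-0.3, 0, -9], 40]
  ]
}}

```text
t: 9.27
ee_pos: [596.5, -234.9, 45.1]
orientation: [-2.214, -2.228, 0.0]
ft_force: [0.3, 0.4, -4.1]
width: 54.6
```

>>> {"fn": "carry_out", "kwargs": {
  "targets": [
    [[0, 0, 0], [0, 0, -0.7], 40],
    [[0, 0, 0], [0, 0, -1.4], 40],
    [[0, 0, 0], [0, 0, -1.4], 40]
  ]
}}

```text
t: 9.52
ee_pos: [596.6, -235.0, 43.8]
orientation: [-2.214, -2.229, 0.0]
ft_force: [-0.6, -0.4, -4.8]
width: 53.9
```

>>> {"fn": "carry_out", "kwargs": {
  "targets": [
    [[0, 0, 0], [0, 0, -0.7], 40],
    [[0, 0, 0], [0, 0, -1.0], 40],
    [[0, 0, 0], [0, 0, -1.0], 40]
  ]
}}

```text
t: 9.77
ee_pos: [596.6, -234.9, 42.8]
orientation: [-2.214, -2.229, 0.0]
ft_force: [-0.2, -0.9, -4.7]
width: 54.6
```

>>> {"fn": "carry_out", "kwargs": {
  "targets": [
    [[0, 0, 0], [0, 0, -0.7], 40],
    [[0, 0, 0], [0, 0, -0.7], 40],
    [[0, 0, 0], [0, 0, -0.7], 40]
  ]
}}

```text
t: 10.02
ee_pos: [596.7, -235.0, 42.6]
orientation: [2.214, 2.229, 0.0]
ft_force: [-1.6, 1.2, 0.9]
width: 54.4
```

Contact came at the predicted height (42.6 mm against 42.5). Now sliding towards the stop.

>>> {"fn": "carry_out", "kwargs": {
  "targets": [
    [[0, 0, 0], [-0.3, -2, 0.2], 40],
    [[0, 0, 0], [-0.3, -5, 0.2], 40],
    [[0, 0, 0], [-0.3, -8, 0.2], 40],
    [[0, 0, 0], [-0.2, -11, 0.2], 40],
    [[0, 0, 0], [-0.2, -14, 0.2], 40],
    [[0, 0, 0], [-0.2, -16, 0.2], 40],
    [[0, 0, 0], [-0.2, -18, 0.2], 40],
    [[0, 0, 0], [-0.2, -18, 0.2], 40]
  ]
}}

```text
t: 10.68
ee_pos: [596.7, -253.3, 42.5]
orientation: [2.215, 2.228, 0.0]
ft_force: [0.4, 3.1, 0.7]
width: 54.5
```

>>> {"fn": "carry_out", "kwargs": {
  "targets": [
    [[0, 0, 0], [0, -1, 0], 40],
    [[0, 0, 0], [0, -2, 0], 40],
    [[0, 0, 0], [0, -2, 0], 40]
  ]
}}

```text
t: 10.93
ee_pos: [596.7, -254.9, 42.5]
orientation: [-2.215, -2.228, -0.001]
ft_force: [0.5, 5.4, 0.7]
width: 54.3
```

>>> {"fn": "carry_out", "kwargs": {
  "targets": [
    [[0, 0, 0], [0, -1, 0], 40],
    [[0, 0, 0], [0, -1.5, 0], 40],
    [[0, 0, 0], [0, -1.5, 0], 40]
  ]
}}

```text
t: 11.18
ee_pos: [596.7, -256.3, 42.5]
orientation: [-2.214, -2.228, -0.001]
ft_force: [-0.1, 5.7, 1.0]
width: 54.4
```

>>> {"fn": "carry_out", "kwargs": {
  "targets": [
    [[0, 0, 0], [0, -0.7, 0], 40],
    [[0, 0, 0], [0, -1.5, 0], 40],
    [[0, 0, 0], [0, -1.5, 0], 40]
  ]
}}

```text
t: 11.43
ee_pos: [596.7, -257.7, 42.5]
orientation: [-2.214, -2.228, -0.001]
ft_force: [0.3, 5.5, 1.0]
width: 54.7
```

```bash
python3 -c "
from st import *
st()
I=vision.get_image('side');save(I[290:410,285:405],'r1.png',5)"
```

```text
t 11.43 pos [ 596.7 -257.7   42.5] jaw 0.36 z [ 0.  0. -1.] F [0.35 5.46 0.96] M [ 0.839  0.062 -0.199] w 54.7
```

View pics/r1.png

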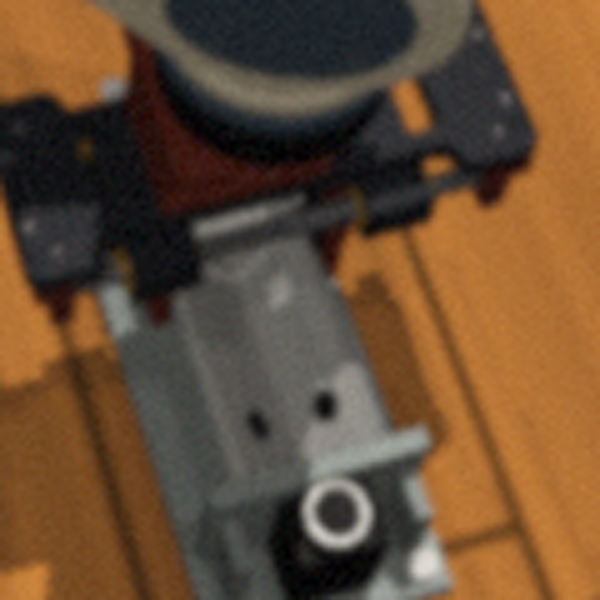

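The force is steady at about 5.5 N, which is sliding friction plus the spring. The angle is not at the stop yet, so I'll continue.

>>> {"fn": "carry_out", "kwargs": {
  "targets": [
    [[0, 0, 0], [0, -0.7, 0], 40],
    [[0, 0, 0], [0, -1.5, 0], 40],
    [[0, 0, 0], [0, -1.5, 0], 40]
  ]
}}

```text
t: 11.73
ee_pos: [596.7, -258.5, 42.4]
orientation: [-2.214, -2.227, -0.002]
ft_force: [0.3, 9.1, 1.8]
width: 54.6
```

>>> {"fn": "carry_out", "kwargs": {
  "targets": [
    [[0, 0, 0], [0, -0.7, 0], 40],
    [[0, 0, 0], [0, -1.0, 0], 40],
    [[0, 0, 0], [0, -1.0, 0], 40]
  ]
}}

```text
t: 11.98
ee_pos: [596.7, -258.5, 42.5]
orientation: [-2.213, -2.227, -0.003]
ft_force: [1.3, 13.4, 3.9]
width: 54.8
```

It stopped at y = -258.5, exactly as predicted, and the force is rising. One firmer push to confirm, then open while still bearing on the stop.

>>> {"fn": "carry_out", "kwargs": {
  "targets": [
    [[0, 0, 0], [0, -0.7, 0], 40],
    [[0, 0, 0], [0, -1.2, 0], 40],
    [[0, 0, 0], [0, -1.2, 0], 40]
  ]
}}

```text
t: 12.23
ee_pos: [596.6, -258.6, 42.4]
orientation: [-2.212, -2.226, -0.004]
ft_force: [1.4, 18.5, 5.8]
width: 54.3
```

```bash
python3 -c "
from st import *
st()"
```

```text
t 12.23 pos [ 596.6 -258.6   42.4] jaw 0.34 z [-0.001  0.004 -1.   ] F [ 1.35 18.47  5.79] M [ 2.85  -0.286 -0.169] w 54.3
```

>>> {"fn": "carry_out", "kwargs": {
  "targets": [
    [[0, 0, 0], [0, 0.4, 0], 40],
    [[0, 0, 0], [0, 0.4, 0], 58],
    [[0, 0, 0], [0, 0.4, 0], 64],
    [[0, 0, 0], [0, 0.4, 0], 72],
    [[0, 0, 0], [0, 0.4, 0], 76],
    [[0, 0, 0], [0, 0.4, 0], 76],
    [[0, 0, 0], [0, 0.4, 0], 76]
  ]
}}

```text
t: 12.82
ee_pos: [596.5, -261.7, 42.4]
orientation: [2.214, 2.228, -0.0]
ft_force: [-0.8, 0.3, -0.7]
width: 76.1
```

```bash
python3 -c "
from st import *
st()
I=vision.get_image('side');save(I[290:410,285:405],'r2.png',5)"
```

```text
t 12.82 pos [ 596.5 -261.7   42.4] jaw 0.35 z [ 0. -0. -1.] F [-0.76  0.32 -0.68] M [-0.015  0.078 -0.012] w 76.1
```

View pics/r2.png

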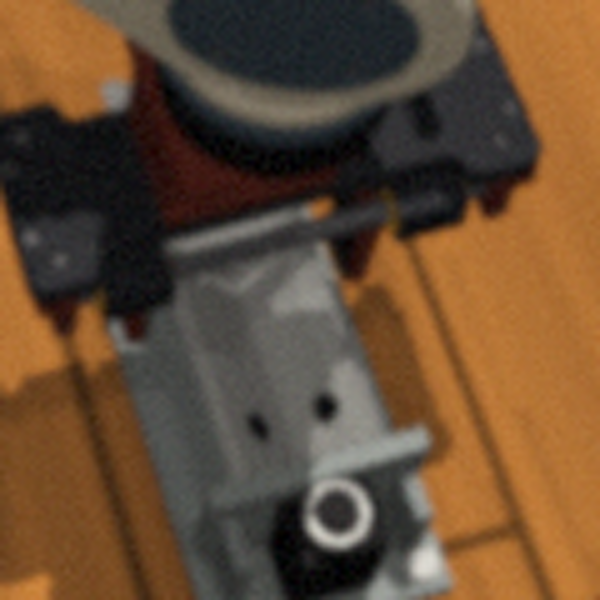

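Released with zero force, and the bolt holes have not moved in the picture. Going straight up and clear for the final check.

>>> {"fn": "carry_out", "kwargs": {
  "targets": [
    [[0, 0, 0], [0, 0, 8], 76],
    [[0, 0, 0], [0, 0, 20], 76],
    [[0, 0, 0], [0, 0, 45], 76],
    [[0, 0, 0], [0, 0, 80], 76],
    [[0, 0, 0], [0, 0, 115], 76],
    [[0, 0, 0], [0, 25, 145], 76],
    [[0, 0, 0], [0, 60, 160], 76],
    [[0, 0, 0], [0, 100, 160], 76],
    [[0, 0, 0], [0, 140, 160], 76],
    [[0, 0, 0], [0, 180, 160], 76]
  ]
}}

```text
t: 13.7
ee_pos: [596.6, -79.9, 204.5]
orientation: [2.214, 2.226, 0.003]
ft_force: [0.3, -0.2, -1.1]
width: 76.1
```

>>> {"fn": "carry_out", "kwargs": {
  "targets": [
    [[0, 0, 0], [0, 40, 0], 76],
    [[0, 0, 0], [0, 80, 0], 76],
    [[0, 0, 0], [0, 120, 0], 76],
    [[0, 0, 0], [0, 160, 0], 76],
    [[0, 0, 0], [0, 200, 0], 76],
    [[0, 0, 0], [0, 220, 0], 76],
    [[0, 0, 0], [0, 220, 0], 76]
  ]
}}

```text
t: 14.28
ee_pos: [596.5, 142.9, 203.9]
orientation: [2.209, 2.233, 0.004]
ft_force: [-1.1, -0.4, -0.7]
width: 76.1
```

```bash
python3 - <<'E'
from st import *
from ov import *
st()
a=np.deg2rad(-89.6)
I={c:vision.get_image(c) for c in ['top','side']}
save(I['top'],'e_t.png',1.4)
for c in I:
    rs=regions_of('wide_angle',c)
    for r in rs:
        ys,xs=np.nonzero(r['mask']); print(c,round(r['confidence'],2),len(xs),xs.mean().round(1),ys.mean().round(1))
    for r in place_of('wide_angle',c)+place_of('narrow_angle',c)+place_of('plunger_tip',c): print(' ',toworld(r['point'],c).round(1),round(r['confidence'],2))
L=anglelines([596.5,-258.5,a],34.1,160,40,6,(255,0,0))+cradlelines([596.5,-253.5,a],(0,255,0))
overlay(I['top'],'top',[],360,165,100,60,8,'e0.png');overlay(I['top'],'top',L,360,165,100,60,8,'e1.png')
cv2.imwrite('pics/e3.png',np.vstack([cv2.resize(cv2.imread('pics/'+f),(500,300)) for f in ('e0.png','e1.png')]))
overlay(I['side'],'side',[],285,290,100,130,4,'e4.png');overlay(I['side'],'side',L,285,290,100,130,4,'e5.png')
cv2.imwrite('pics/e6.png',np.hstack([cv2.imread('pics/'+f) for f in ('e4.png','e5.png')]))
E
```

```text
t 14.28 pos [596.5 142.9 203.9] jaw 0.62 z [ 0.002  0.001 -1.   ] F [-1.06 -0.42 -0.69] M [-0.026  0.078 -0.033] w 76.1
top 0.87 1438 408.6 192.5
  [ 598.7 -259.    31.7] 0.69
  [462.   16.    1.6] 0.72
side 0.89 2516 333.0 343.6
  [ 596.2 -259.3   32.2] 0.93
```

View pics/e3.png

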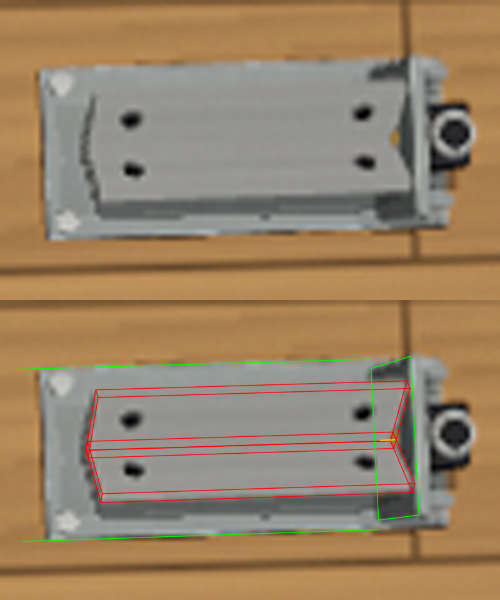

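View pics/e6.png

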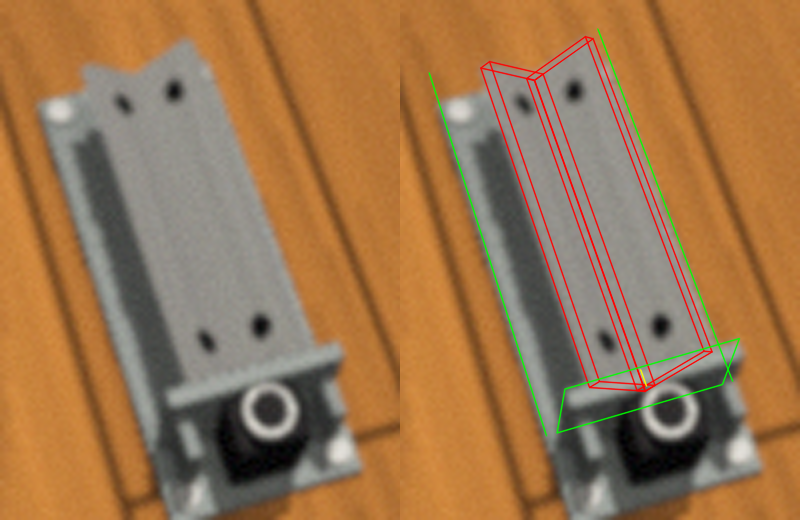

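View pics/e_t.png

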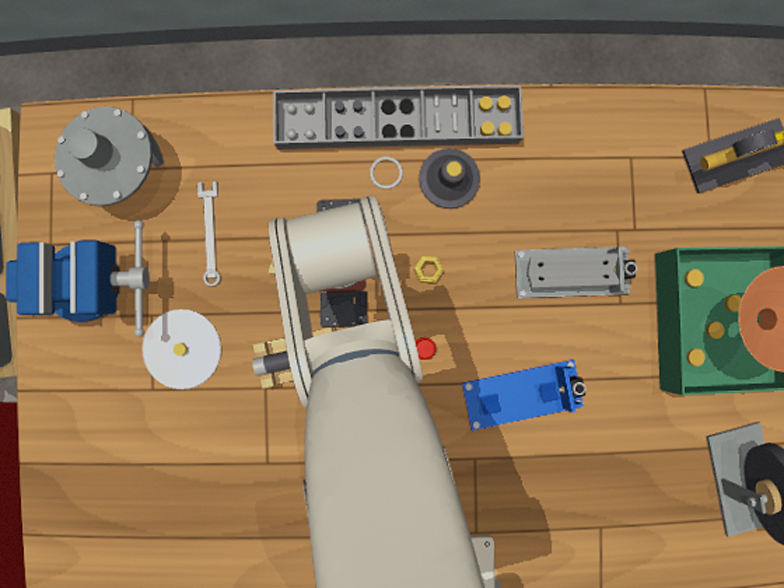

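The final pictures show the wide angle nested and home. Its bolt holes are at the same side-view pixel (350,371) as at release. Only the brass bushing shows at the stop face now, and the light pin tip is gone. The bystanders are where they were. Handing in.

```bash
python3 -c "
from h import *
print(order.close_job())"
```

```text
the job is handed in; nothing more can be done
None
```

I lifted the wide angle out of the oak rest, nested it V in V on the narrow angle in the grey cradle, and pushed it home against the end stop. I then released it and moved the arm clear, and handed in at about 14.5 s of the 38 s.

**What went wrong:** the first grip was too high and about 2.5 mm off centre. I opened and regripped before lifting.

**Checks that agreed:**
- **Height:** contact on lowering came at 42.6 mm tool height, against 42.5 mm predicted.
- **Home position:** sliding took about 5.5 N. The angle then stopped dead at y = -258.5 mm, the predicted spot, and I raised the push there to 18.5 N.
- **After release:** its bolt holes had not moved in the side view, and the network placed it at about (597, -259, 32) mm.
- **Plunger pin:** its light tip no longer shows in the top view; only the brass bushing does.

**Less certain:**
- **Narrow angle:** it is now hidden under the wide one, so I infer its place from the nested height and the fact that it already lay against the stop.
- **Plunger travel:** I could not read it directly.
- **Bystanders:** those in view had not moved, but the arm partly hid the two oak rests and the nipple in the last top view.

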